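Take moisture readings of three potted plants and hang the reader up

ROBOT

A 6-joint arm with a two-finger parallel gripper is mounted at the origin on the work surface. World frame = base frame: x ahead of the robot, y to its left, z up, the work surface at z = 0. Lengths are in mm, angles in degrees, forces in N, time in s.
With the tool pointing down it reaches from about 350 to 850 mm from the base axis. Payload 8.1 kg.
Tool frame: the origin (TCP) lies midway between the tips of the shut fingers; the grasp point (between the pads) lies 19 mm behind it; z points along the fingers, y is the line along which they close (so a half turn about z gives the same grasp; the last joint's range is limited). The gripper opens to 85 mm and grips with 20 to 120 N. Pads are 22 mm wide; open, the fingers measure 114 mm over their backs; the gripper's body (76 mm by 85 mm) begins 54 mm behind the grasp point. The pads swing forward as they close: fully open they stand 13 mm farther back than shut.
Start: joints at [-78.575, 7.471, 85.268, -0, 87.261, -4.893], TCP at [168.6, -575.829, 231.292] pointing down, gripper open.
Joint ranges: [-169.43, 169.43], [-51.17, 129.36], [1.28, 143.12], [-76.62, 256.62], [0, 156.53], [-152.29, 152.29]. Speed limits (degrees/s): [136.94, 136.94, 159.86, 180, 180, 180].

INTERFACE

Orientations are given as [roll, pitch, yaw] about the fixed x, y, z axes, in that order (R = Rz(yaw) Ry(pitch) Rx(roll)).
In Python, from bench import sensors, optics, r gives the robot as it stands.
- The arm moves only by the tool apply_moves, never from a script. Its argument "targets" is a list of rows, each a list of 7 numbers: the shift along the tool's x, y, z in mm, then the turn, a rotation vector about the tool's x, y, z in rad, then the closure, from 0 (fully open) to 1 (shut). In form: [[x, y, z, wx, wy, wz, claw], ...]. A call has 1 to 20 rows; each row shifts and turns the commanded pose from where the row before left it, along the tool's axes as they then stand; what a row does not reach is not made up. A row lasts 1/8 s, in which the tool goes at most 62.5 mm and 10.7 degrees, less where a joint would pass 70% of its speed; a pose out of reach is approached as far as the arm can. A call is refused whole if a number of a shift passes 62.5 or a number of a turn 0.188, either way. A call with a gripper value outside its range is refused whole. The fingers move at their own pace and stop on an object; "force" is the grip in N (left out, the last holds). Time passes only in rows, so rows that do not move let the fingers close. It gives the time, the measured TCP pose, the force, the opening and the grip force at its end, in the units of the state.
- sensors.sense(): the state, without advancing time (a new reading comes with each control period).
- optics.snapshot(name): name is "scene" or "top" or "wrist"; returns the picture (400x640x3 uint8, red, green, blue); there is no depth.
- optics.get_calibration(name): a dict with "camera_matrix" (3x3 intrinsics, pixels), "pose" (4x4, takes a point from camera to world coordinates). Camera axes: x right, y down, z forward; pixel columns grow to the right and rows downward; lengths in mm; the calibration is good to about 2 mm. A picture is of the moment at which its call begins: read the wrist's pose just before it. get_calibration takes no time and is no camera call; for the wrist camera it gives the pose at the moment of the call.
- r.hand_in(): hands the job in; it is judged then, once.
The state is a dict: "time": time; "joint_pos": joint angles; "qd": joint speeds; "joint_efforts": joint torques, N m; "tool_pos": TCP position; "tcp_rot": TCP orientation; "ft_force": force on the tool from outside, world axes, zero at the start; "wrist_torque": the same for the moment, N m; "finger_gap": finger opening in mm; "grip_force": force on a finger pad.
Only numpy, scipy, OpenCV 4.12 (cv2) and the standard library are available. Lean on these libraries where they do the work, as an engineer would, in place of code of your own. Each camera call takes 0.05 s, during which the arm holds its last target. There are 200 camera calls.

TASK

Take the orange reader out of its block and touch its steel tip to the brass cap of each pot's leaning moisture sensor, first the terracotta pot, then the black one, then the white one: each time hold the tip on the middle of the cap, the reader in line with the stake, pressing the spring cap gently about half way in for half a second, never hard. Then hang the reader by its eye on the hanger's peg and let go of it, so that it hangs free and still; do not shift the other things on the sill.

Things in the scene. Friction and masses are not known exactly. Their poses are not given: they have to be found in the camera images.
- reader: Hand-held sensor reader, loose, 160 mm long, 0.2 kg. Origin at the end of its steel tip, +z along its axis to the grip. Steel rod 14 mm thick, z 0 to 85 mm, with a round tip of 6 mm radius; orange grip 30 (x) by 24 (y) by 75 mm, z 85 to 160 mm, gripped across y; hanging eye on its -x side. It first stands upright in the block's hole, the grip's lower end on the block's top.
- reader_tip (a point): The end of the reader's steel tip (reader x, y, z = 0, 0, 0), axes as the reader's.
- reader_eye (a point): Centre of the reader's hanging eye, 50 mm to its -x side, 140 mm from the tip end. The eye is a round ring with a clear hole of 30 mm (46 mm outside), 8 mm thick; the hole's axis is the reader's y. Axes as the reader's.
- block: Wooden block 80 x 80 x 90 mm high with a 17 mm hole right through it, upright; fixed. Origin: centre of its underside.
- hanger: Fixed hanger: wooden base 100 x 100 x 12 mm, dark steel post 16 mm in diameter up to 195 mm at its centre, and a flat peg (a U of 6 mm wire, 18 mm wide, 6 mm high) that runs from the post at 185 mm height along the hanger's +y, rising 15 degrees, to a free end 70 mm out at 204 mm height. Origin: centre of the base's underside.
- peg_tip (a point): Centre of the peg's free end, 70 mm out from the post along the hanger's +y, 204 mm above the table. Axes as the hanger's.
- pot_terracotta: Terracotta pot, 132 mm across, 105 mm high, in a terracotta saucer, with spear-like leaves (up to 270 mm high). Fixed. Origin: centre of its underside on the table; +x points to the plant side, the sensor stands on the -x side and leans towards -x. 
- pot_black: Black plastic pot, 128 mm across, 118 mm high, in a blue saucer, with a stem, a wooden stick and a dark wire hoop 120 mm wide standing across y, 22 mm to the +x side of the pot's centre (hoop top 256 mm high). Fixed. Origin: centre of its underside on the table; +x points to the plant side, the sensor stands on the -x side and leans towards -x. 
- pot_white: White ceramic pot, 140 mm across, 135 mm high, with round leaves (up to 220 mm high). Fixed. Origin: centre of its underside on the table; +x points to the plant side, the sensor stands on the -x side and leans towards -x. 
- sensor_terracotta (a point): Foot of the terracotta pot's sensor: its green collar at soil level, 22 mm to the pot's -x side. +z runs up the stake, which leans 28 degrees from vertical to the pot's -x and ends in a flat brass cap 21 mm across, square to +z. The stake's depth in the soil is unknown: the cap's face lies anywhere from 50 to 74 mm from this point along +z.
- sensor_black (a point): Foot of the black pot's sensor: its green collar at soil level, 22 mm to the pot's -x side. +z runs up the stake, which leans 36 degrees from vertical to the pot's -x and ends in a flat brass cap 21 mm across, square to +z. The stake's depth in the soil is unknown: the cap's face lies anywhere from 50 to 74 mm from this point along +z.
- sensor_white (a point): Foot of the white pot's sensor: its green collar at soil level, 22 mm to the pot's -x side. +z runs up the stake, which leans 32 degrees from vertical to the pot's -x and ends in a flat brass cap 21 mm across, square to +z. The stake's depth in the soil is unknown: the cap's face lies anywhere from 50 to 74 mm from this point along +z.
- cap_terracotta (a joint): How far the terracotta pot's spring-loaded brass cap is pressed in along its stake (m): 0 free, 0.014 at its stop. The spring takes 1.2 N to start and 0.4 N for each further mm.
- cap_black (a joint): How far the black pot's spring-loaded brass cap is pressed in along its stake (m): 0 free, 0.014 at its stop. The spring takes 1.2 N to start and 0.4 N for each further mm.
- cap_white (a joint): How far the white pot's spring-loaded brass cap is pressed in along its stake (m): 0 free, 0.014 at its stop. The spring takes 1.2 N to start and 0.4 N for each further mm.
- pebble_dish: Blue dish of pebbles, 96 mm across, 32 mm high. Loose bystander, leave it where it is. Its origin is level with its underside.
- trowel: Hand trowel lying flat, 235 mm long along its x, 22 mm high, origin between handle and blade. Loose bystander, leave it where it is. Its origin is level with its underside.
- spray_bottle: Amber spray bottle, 72 mm across, 191 mm high. Loose bystander, leave it where it is. Its origin is level with its underside.
- seedling_pot: Small empty terracotta pot, 54 mm across, 55 mm high. Loose bystander, leave it where it is. Its origin is level with its underside.
- plant_food: Jar of plant food, 64 mm across, 150 mm high. Loose bystander, leave it where it is. Its origin is level with its underside.
There are look-alikes about, which are no part of the job. Of the things that look like the reader, the larger one is meant. What is shaped like the hanger but purple is not meant.

How it is judged (in metres and radians):
On the way, in this order (a step that is already met when the one before it is completed fails the run):
1. the reader's tip stands square on the terracotta pot's brass cap, within 7 mm of its axis and 0.26 rad of its direction, and keeps it 3 to 12.5 mm pressed in for 0.4 s (value of joint cap_terracotta between 0.003 and 0.0125 m and x of reader_tip in the frame of sensor_terracotta between -0.007 and 0.007 m and y of reader_tip in the frame of sensor_terracotta between -0.007 and 0.007 m and angle between the z axis of reader and the z axis of sensor_terracotta, either way round below 0.26 rad and contact force between reader and pot_terracotta above 0.7 N), for 0.4 s.
2. the reader's tip stands square on the black pot's brass cap, within 7 mm of its axis and 0.26 rad of its direction, and keeps it 3 to 12.5 mm pressed in for 0.4 s (value of joint cap_black between 0.003 and 0.0125 m and x of reader_tip in the frame of sensor_black between -0.007 and 0.007 m and y of reader_tip in the frame of sensor_black between -0.007 and 0.007 m and angle between the z axis of reader and the z axis of sensor_black, either way round below 0.26 rad and contact force between reader and pot_black above 0.7 N), for 0.4 s.
3. the reader's tip stands square on the white pot's brass cap, within 7 mm of its axis and 0.26 rad of its direction, and keeps it 3 to 12.5 mm pressed in for 0.4 s (value of joint cap_white between 0.003 and 0.0125 m and x of reader_tip in the frame of sensor_white between -0.007 and 0.007 m and y of reader_tip in the frame of sensor_white between -0.007 and 0.007 m and angle between the z axis of reader and the z axis of sensor_white, either way round below 0.26 rad and contact force between reader and pot_white above 0.7 N), for 0.4 s.
At the end, for the whole second after the job is handed in: The reader hangs by its eye on the hanger's peg (eye centre within 12 mm of the peg's middle line sideways, 6 to 74 mm out from the post, 165 to 205 mm above the table, its weight carried by the hanger), its tip more than 20 mm above the table, slower than 0.15 m/s and released by the fingers (x of reader_eye in the frame of hanger between -0.012 and 0.012 m and y of reader_eye in the frame of hanger between 0.006 and 0.074 m and z of reader_eye in the frame of hanger between 0.165 and 0.205 m and contact force between reader and hanger above 0.6 N and height (world z) of reader_tip above 0.02 m and linear speed of reader below 0.15 m/s and contact force between reader and the fingers below 0.1 N); the robot touches nothing.
It fails at once if a pot or its sensor is pressed with more than 15 N by the reader (contact force between reader and pot_terracotta above 15 N or contact force between reader and pot_black above 15 N or contact force between reader and pot_white above 15 N).
It fails at once if a pot or its sensor is struck by the arm or hand with more than 15 N (contact force between any of the arm, the fingers and pot_terracotta above 15 N or contact force between any of the arm, the fingers and pot_black above 15 N or contact force between any of the arm, the fingers and pot_white above 15 N).
It fails at once if a bystander (pebble dish, trowel, spray bottle, seedling pot, plant food jar) is moved by more than 25 mm (distance of any of pebble_dish, trowel, spray_bottle, seedling_pot, plant_food from where it was at the start of the episode above 0.025 m).
It also fails if it takes over 72 s, if anything falls off the work surface, if the arm or the gripper's body presses on something with over 40 N, if the wrist force passes 120 N, or if a joint passes its speed limit or range.

## Working session

There is one attempt and no reset: what is moved stays moved. The work goes in short steps, Python scripts to look and compute and a tool call to move; the robot and the scene stay as the last step left them, time stands still between calls to the robot, and variables do not carry over. Pictures are saved under pics/ and viewed, at most 10 in all, crops included, and the job is handed in when it is done.

Besides the shell and the picture viewer there is one more tool, called after ">>>" as name(argument=value, ...) on one line, values as JSON. apply_moves: Moves the arm, as the interface text tells. Its arguments: {"type":"object","properties":{"targets":{"type":"array"},"force":{"type":"number"}},"required":["targets"]}

```bash
mkdir -p pics; ls
python3 - <<'E'
from bench import sensors, optics, r
import cv2
print(sensors.sense())
for n in("scene","top"):
    c=optics.get_calibration(n);print(n,c)
    cv2.imwrite(f"pics/{n}0.png",optics.snapshot(n)[:,:,::-1])
E
```

```text
pics
{'time': 0.0, 'joint_pos': array([-7.85762726e+01,  7.51613699e+00,  8.53294757e+01, -1.40253079e-04,
        8.72616905e+01, -4.89371777e+00]), 'qd': array([-0.07919462,  0.04176606, -0.04794896,  0.05509409,  0.12059932,
       -0.07551767]), 'joint_efforts': array([-7.96699132e-04, -5.69392741e+01, -5.00554347e+01, -2.15487165e-05,
        1.50272227e-02, -1.35188671e-05]), 'tool_pos': array([ 168.47940849, -575.28380888,  230.23182633]), 'tcp_rot': array([-1.79893076e+02, -9.01421015e-03,  1.63174436e+01]), 'ft_force': array([0.08386684, 1.19752263, 0.25272963]), 'wrist_torque': array([ 0.05678469, -0.04626955,  0.03286373]), 'grip_force': 0.0, 'finger_gap': 85.49392887689899}
scene {'camera_matrix': array([[360.83524948,   0.        , 316.0758326 ],
       [  0.        , 360.83524948, 199.94172555],
       [  0.        ,   0.        ,   1.        ]]), 'pose': array([[ 7.06695079e-01,  4.78802079e-01, -5.20894072e-01,
         9.97176934e+02],
       [ 7.07492699e-01, -4.71971611e-01,  5.26019846e-01,
        -5.35439837e+02],
       [ 6.01218132e-03, -7.40264390e-01, -6.72288990e-01,
         8.28061761e+02],
       [ 0.00000000e+00,  0.00000000e+00,  0.00000000e+00,
         1.00000000e+00]])}
top {'camera_matrix': array([[413.07500922,   0.        , 328.57021051],
       [  0.        , 413.07500922, 201.89004757],
       [  0.        ,   0.        ,   1.        ]]), 'pose': array([[ 1.69324558e-02, -9.87704459e-01,  1.55412975e-01,
         3.20348450e+02],
       [-9.99736679e-01, -1.43169964e-02,  1.79330970e-02,
        -8.86566585e+00],
       [-1.54875529e-02, -1.55675703e-01, -9.87686798e-01,
         1.16989588e+03],
       [ 0.00000000e+00,  0.00000000e+00,  0.00000000e+00,
         1.00000000e+00]])}
```

View pics/scene0.png

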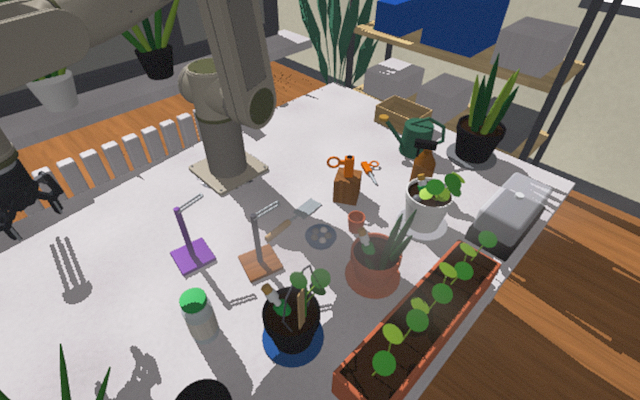

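View pics/top0.png

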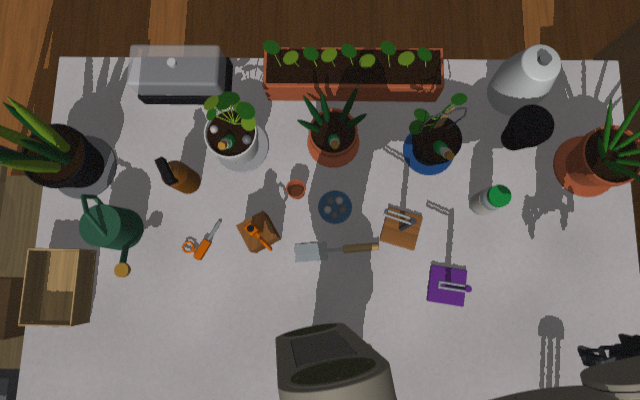

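The pictures show the reader in its block at top (258,233), hanger (402,228) with its peg up-left, and sensors in the terracotta (335,143), black (444,150) and white (221,140) pots. The small scissors-like reader and the purple hanger are the look-alikes.

```bash
cat > h.py <<'E'
from bench import sensors, optics, r
import numpy as np, cv2
from scipy.spatial.transform import Rotation as R
def ray(c,uv):
    K,P=c["camera_matrix"],c["pose"]
    d=P[:3,:3]@np.linalg.inv(K)@np.array([uv[0],uv[1],1.]);return P[:3,3],d/np.linalg.norm(d)
def plane(c,uv,z):
    o,d=ray(c,uv);return o+d*(z-o[2])/d[2]
def tri(obs):
    A=np.zeros((3,3));b=np.zeros(3);L=[ray(c,u) for c,u in obs]
    for o,d in L: M=np.eye(3)-np.outer(d,d);A+=M;b+=M@o
    p=np.linalg.solve(A,b);return p,max(np.linalg.norm(np.cross(p-o,d)) for o,d in L)
def proj(c,p):
    K,P=c["camera_matrix"],c["pose"];q=K@(P[:3,:3].T@(np.asarray(p,float)-P[:3,3]));return q[:2]/q[2]
def tool():
    s=sensors.sense();T=np.eye(4);T[:3,:3]=R.from_euler('xyz',s["tcp_rot"],degrees=True).as_matrix();T[:3,3]=s["tool_pos"];return T
E
python3 - <<'E'
from h import *
np.set_printoptions(precision=2,suppress=True)
t=optics.get_calibration("top");s=optics.get_calibration("scene");w=optics.get_calibration("wrist")
for n,a,b in [("reader top",(251,228),(349,157)),("block",(258,238),None),("hanger post top",(408,226),(254,217)),("terr",(335,143),(363,238)),("black",(446,151),(268,289)),("white",(223,141),(421,180)),("bottle",(184,178),None),("dish",(335,206),None),("seed",(296,188),None),("jar",(498,193),None)]:
    print(n,*( [tri([(t,a),(s,b)])] if b else [plane(t,a,100)]))
print(w["camera_matrix"]);print(np.linalg.inv(tool())@w["pose"])
E
```

```text
reader top (array([412.16, 199.34, 163.76]), np.float64(1.4105688612268923))
block [391.25 191.99 100.  ]
hanger post top (array([ 422.  , -182.58,  171.82]), np.float64(1.3828493677396754))
terr (array([641.76,  -3.43, 125.2 ]), np.float64(0.9278981627954528))
black (array([ 611.13, -286.41,  159.46]), np.float64(3.461318012263971))
white (array([631.98, 280.57, 152.86]), np.float64(3.0404465631173365))
bottle [547.47 396.39 100.  ]
dish [478.05  -6.46 100.  ]
seed [524.56  97.16 100.  ]
jar [ 518.64 -432.01  100.  ]
[[320.96   0.   322.22]
 [  0.   320.96 200.75]
 [  0.     0.     1.  ]]
[[   0.     -0.96   -0.29   74.24]
 [   1.      0.      0.      0.42]
 [   0.     -0.29    0.96 -141.91]
 [   0.      0.      0.      1.  ]]
```

```bash
cat >> h.py <<'E'
def plan(p,Rt,n,claw,T=None):
    """rows from pose T (default measured) to p,Rt ; rounded, accumulates own rounding; returns end pose"""
    T=tool() if T is None else T.copy();T0=T.copy();dv=R.from_matrix(T0[:3,:3].T@Rt).as_rotvec();rows=[]
    for k in range(1,n+1):
        Q=T0[:3,:3]@R.from_rotvec(dv*k/n).as_matrix();q=T0[:3,3]+(np.asarray(p,float)-T0[:3,3])*k/n
        a=np.round(T[:3,:3].T@(q-T[:3,3]),1);w=np.round(R.from_matrix(T[:3,:3].T@Q).as_rotvec(),3)
        rows.append([*a.tolist(),*w.tolist(),claw])
        T[:3,3]+=T[:3,:3]@a;T[:3,:3]=T[:3,:3]@R.from_rotvec(w).as_matrix()
    print(str(rows).replace(" ","").replace("-0.0,","0,").replace(".0,",","));return T
def down(yaw): return R.from_euler('xyz',[180,0,yaw],degrees=True).as_matrix()
E
python3 - <<'E'
from h import *
T=plan([480,-220,380],down(0),11,0)
T=plan([480,0,380],down(0),5,0,T)
T=plan([480,220,380],down(0),5,0,T)
E
```

```text
[[36.3,-23.1,-13.6,0,0,0.026,0],[35.6,-24,-13.5,0,0,0.026,0],[35,-24.9,-13.6,0,0,0.026,0],[34.4,-25.8,-13.5,-0.001,0,0.026,0],[33.6,-26.7,-13.6,0,0,0.025,0],[33,-27.5,-13.6,0,0,0.026,0],[32.3,-28.4,-13.6,0,0,0.026,0],[31.5,-29.2,-13.6,0,0,0.026,0],[30.7,-30,-13.6,0,0,0.026,0],[30,-30.8,-13.6,-0.001,0,0.026,0],[29.1,-31.6,-13.6,0,0,0.026,0]]
[[0,-44,0,0,0,0,0],[0,-44,0,0,0,0,0],[0,-44,0,0,0,0,0],[0,-44,0,0,0,0,0],[0,-44,-0.1,0,0,0,0]]
[[0,-44,0,0,0,0,0],[0,-44,0,0,0,0,0],[-0.1,-44,0,0,0,0,0],[0,-44,0,0,0,0,0],[0,-44,0,0,0,0,0]]
```

>>> apply_moves(targets=[[36,-23,-14,0,0,0.026,0],[36,-24,-14,0,0,0.026,0],[35,-25,-14,0,0,0.026,0],[34,-26,-13,0,0,0.026,0],[34,-27,-13,0,0,0.026,0],[33,-27,-14,0,0,0.026,0],[32,-28,-14,0,0,0.026,0],[31,-29,-14,0,0,0.026,0],[31,-30,-13,0,0,0.026,0],[30,-31,-13,0,0,0.026,0],[29,-32,-13,0,0,0.026,0],[0,0,0,0,0,0,0],[0,0,0,0,0,0,0]])

```text
time: 1.72
tool_pos: [479.5, -220.7, 379.6]
tcp_rot: [-180.0, 0.1, -0.0]
ft_force: [0.4, -0.5, -0.4]
finger_gap: 85.5
grip_force: 0.0
```

```bash
cat > shot.py <<'E'
import sys,pickle;from h import *
n=sys.argv[1];c=optics.get_calibration("wrist");im=optics.snapshot("wrist")
cv2.imwrite(f"pics/{n}.png",im[:,:,::-1]);pickle.dump(c,open(n+".pkl","wb"));s=sensors.sense();print(s["time"],s["tool_pos"].round(1),s["tcp_rot"].round(2))
E
python3 shot.py w1
```

```text
1.775 [ 479.2 -221.1  379.5] [-1.7998e+02  8.0000e-02 -9.0000e-02]
```

>>> apply_moves(targets=[[0,-44,0,0,0,0,0],[0,-44,0,0,0,0,0],[0,-44,0,0,0,0,0],[0,-44,0,0,0,0,0],[0,-44,0,0,0,0,0],[0,0,0,0,0,0,0],[0,0,0,0,0,0,0]])

```text
time: 2.65
tool_pos: [479.8, -1.7, 379.9]
tcp_rot: [180.0, 0.0, -0.1]
ft_force: [0.6, -0.2, -0.2]
finger_gap: 85.4
grip_force: 0.0
```

```bash
python3 shot.py w2
```

```text
2.7 [479.9  -2.  380. ] [ 1.7998e+02  3.0000e-02 -1.6000e-01]
```

>>> apply_moves(targets=[[0,-44,0,0,0,0,0],[0,-44,0,0,0,0,0],[0,-44,0,0,0,0,0],[0,-44,0,0,0,0,0],[0,-44,0,0,0,0,0],[0,0,0,0,0,0,0],[0,0,0,0,0,0,0]])

```text
time: 3.58
tool_pos: [480.8, 218.1, 380.0]
tcp_rot: [180.0, 0.0, -0.1]
ft_force: [0.7, 0.9, 0.1]
finger_gap: 85.5
grip_force: 0.0
```

```bash
python3 shot.py w3
```

```text
3.625 [480.8 217.9 380.2] [ 1.7996e+02  1.0000e-02 -1.7000e-01]
```

View pics/w1.png

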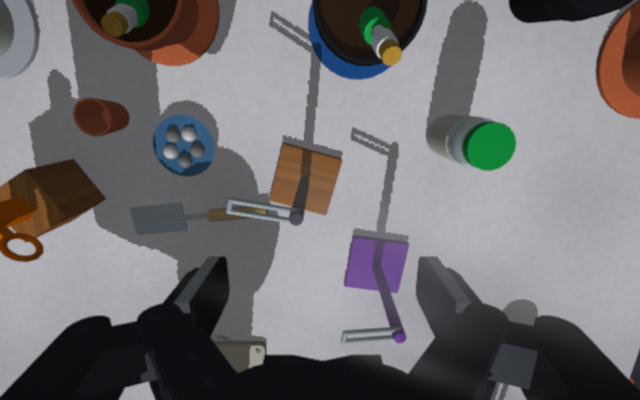

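View pics/w2.png

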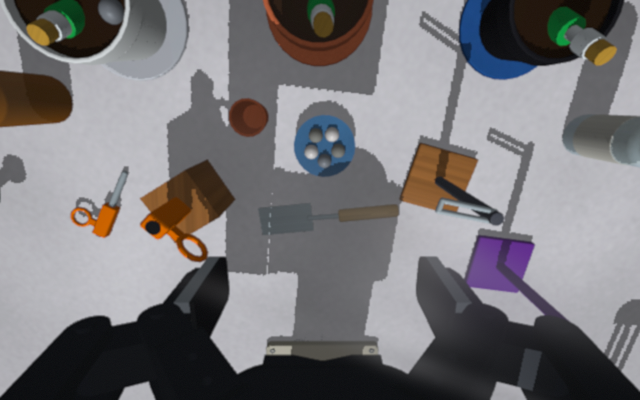

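View pics/w3.png

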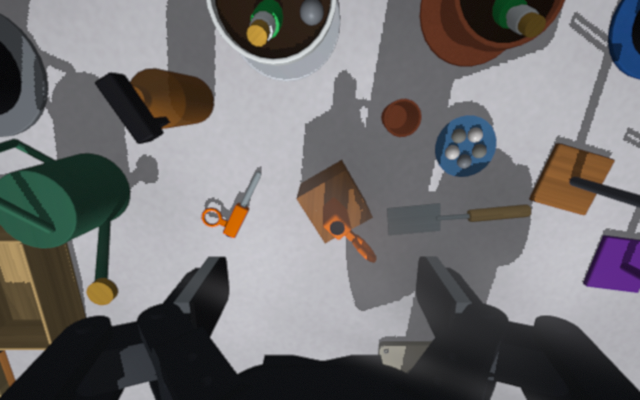

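w1–w3 show all three caps from two places each: terracotta w1 (117,22), w2 (322,22), w3 (532,25); black w1 (390,53), w2 (600,52); white w2 (43,30), w3 (258,35). They also show the reader's top dot w2 (153,227), w3 (337,227), and the peg's end w1 (230,207), w2 (440,209).

```bash
cat > m.py <<'E'
from h import *
import pickle
np.set_printoptions(precision=1,suppress=True)
C={n:pickle.load(open(n+".pkl","rb")) for n in("w1","w2","w3")};I={n:cv2.imread(f"pics/{n}.png") for n in C};H={n:cv2.cvtColor(I[n],cv2.COLOR_BGR2HSV) for n in C}
def blob(n,uv,lo,hi,rad=30):
    m=cv2.inRange(H[n],np.array(lo),np.array(hi));k=np.zeros_like(m);cv2.circle(k,uv,rad,255,-1);m&=k
    N,L,S,Ce=cv2.connectedComponentsWithStats(m)
    i=1+np.argmax(S[1:,4]);cnt=cv2.findContours((L==i).astype(np.uint8),0,1)[0][0]
    e=cv2.minAreaRect(cnt);return Ce[i],S[i,4],e
E
python3 - <<'E'
from m import *
for n,uv in[("w1",(117,22)),("w1",(128,10)),("w2",(322,22)),("w3",(532,25)),("w1",(390,53)),("w1",(380,38)),("w2",(600,52)),("w2",(43,30)),("w3",(258,35)),("w3",(255,38)),("w2",(153,227)),("w3",(337,227)),("w1",(296,217)),("w1",(231,206))]:
    print(n,uv,H[n][uv[1],uv[0]],I[n][uv[1],uv[0]])
for k,obs in dict(T=[("w1",(117,22)),("w2",(322,22)),("w3",(532,25))],B=[("w1",(390,53)),("w2",(600,52))],W=[("w2",(43,30)),("w3",(258,35))]).items():
    o=[]
    for n,uv in obs:
        c,a,e=blob(n,uv,(13,110,100),(28,255,255),20);print(k,n,c,a,e);o.append((C[n],c))
    print(k,tri(o))
E
```

```text
w1 (117, 22) [ 20 175  73] [23 57 73]
w1 (128, 10) [96 15 83] [83 82 78]
w2 (322, 22) [ 21 173  81] [26 64 81]
w3 (532, 25) [ 21 177  78] [24 61 78]
w1 (390, 53) [ 21 178 168] [ 51 131 168]
w1 (380, 38) [105  16  96] [96 93 90]
w2 (600, 52) [ 21 180 130] [ 38 101 130]
w2 (43, 30) [ 21 178 113] [ 34  88 113]
w3 (258, 35) [ 20 177 190] [ 58 148 190]
w3 (255, 38) [ 21 177 187] [ 57 146 187]
w2 (153, 227) [110  28  27] [27 25 24]
w3 (337, 227) [165  15  68] [66 64 68]
w1 (296, 217) [113  28  83] [83 76 74]
w1 (231, 206) [101  28 129] [129 124 115]Traceback (most recent call last):
  File "<stdin>", line 7, in <module>
  File "m.py", line 8, in blob
    i=1+np.argmax(S[1:,4]);cnt=cv2.findContours((L==i).astype(np.uint8),0,1)[0][0]
        ~~~~~~~~~^^^^^^^^^
    return _wrapfunc(a, 'argmax', axis=axis, out=out, **kwds)
    return bound(*args, **kwds)
ValueError: attempt to get argmax of an empty sequence
```

Run:
```python
from m import *
tiles=[]
for k,obs in dict(T=[("w1",(117,22)),("w2",(322,22)),("w3",(532,25))],B=[("w1",(390,53)),("w2",(600,52))],W=[("w2",(43,30)),("w3",(258,35))]).items():
    o=[];g=[]
    for n,uv in obs:
        c,a,e=blob(n,uv,(16,140,45),(26,255,255),20);print(k,n,c,a,e);o.append((C[n],c))
        q,a,e=blob(n,uv,(50,120,30),(80,255,255),45);g.append((C[n],q))
        t=cv2.resize(cv2.getRectSubPix(I[n],(48,48),tuple(map(float,uv))),(200,200),interpolation=0);tiles.append(t)
    print(k,"cap",tri(o),"collar",tri(g))
for n,uv in[("w1",(240,207)),("w2",(450,211)),("w2",(170,235)),("w3",(350,237)),]:
    tiles.append(cv2.resize(cv2.getRectSubPix(I[n],(70,70),tuple(map(float,uv))),(200,200),interpolation=0))
tiles.append(tiles[0]*0)
cv2.imwrite("pics/mos.png",np.vstack([np.hstack(tiles[i:i+4]) for i in(0,4,8)]))
```

```text
T w1 [113.9  23.8] 486 ((113.75001525878906, 23.250003814697266), (25.455841064453125, 21.920310974121094), 45.0)
T w2 [322.7  25.2] 386 ((323.5, 25.0), (24.0, 19.0), 90.0)
T w3 [531.7  24.6] 494 ((532.0000610351562, 24.0), (22.62741470336914, 26.870054244995117), 45.0)
T cap (array([633.1,  -2.8, 145.7]), np.float64(0.651921303899861)) collar (array([662.7,   0.3,  87.2]), np.float64(3.32094932037948))
B w1 [389.9  52. ] 402 ((390.0, 52.0), (24.0, 20.0), 90.0)
B w2 [600.4  52.2] 506 ((600.5000610351562, 51.99997329711914), (21.920310974121094, 26.16295051574707), 45.0)
B cap (array([ 604.4, -291.2,  158.2]), np.float64(0.034426403212263604)) collar (array([ 634.7, -276.2,  127.9]), np.float64(2.250136400344708))
W w2 [41.9 31.7] 584 ((41.750003814697266, 31.250003814697266), (31.11269760131836, 23.334524154663086), 45.0)
W w3 [257.1  33.6] 490 ((258.0000305175781, 33.50001525878906), (24.748737335205078, 24.748737335205078), 45.0)
W cap (array([623.8, 284. , 157.6]), np.float64(0.47710963849065163)) collar (array([648.6, 273.2, 126.8]), np.float64(1.3351687432504258))
```

View pics/mos.png

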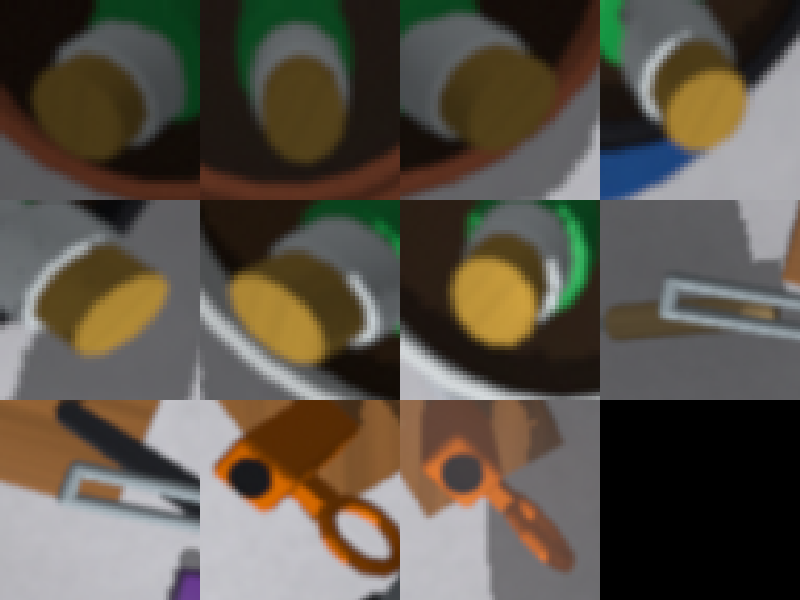

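Run:
```python
from m import *
from scipy.optimize import least_squares
lean=dict(T=28,B=36,W=32)
for k,obs in dict(T=[("w1",(117,22)),("w2",(322,22)),("w3",(532,25))],B=[("w1",(390,53)),("w2",(600,52))],W=[("w2",(43,30)),("w3",(258,35))]).items():
    o=[];N=[]
    for n,uv in obs:
        m=cv2.inRange(H[n],(16,140,45),(26,255,255));kk=m*0;cv2.circle(kk,uv,20,255,-1);m&=kk
        m=cv2.morphologyEx(m,cv2.MORPH_OPEN,np.ones((3,3)));v=cv2.GaussianBlur(H[n][:,:,2],(0,0),.8)
        th,_=cv2.threshold(v[m>0].reshape(-1,1),0,255,cv2.THRESH_OTSU)
        f=((m>0)&(v>th)).astype(np.uint8);f=cv2.morphologyEx(f,cv2.MORPH_OPEN,np.ones((3,3)));d=cv2.erode(((m>0)&(f==0)).astype(np.uint8),np.ones((2,2)))
        cn=max(cv2.findContours(f,0,1)[0],key=cv2.contourArea);e=cv2.fitEllipse(cv2.convexHull(cn))
        fc=np.array(e[0]);dc=np.argwhere(d).mean(0)[::-1];print(k,n,th,e,"side",dc,d.sum())
        o.append((C[n],fc));a=np.cross(ray(C[n],fc)[1],ray(C[n],dc)[1]);N.append(a/np.linalg.norm(a))
    L=np.radians(lean[k]);ax=lambda q:np.array([np.sin(L)*np.cos(q),np.sin(L)*np.sin(q),np.cos(L)])
    print(k,"face",tri(o),"az",[np.degrees(least_squares(lambda q:[a@ax(q[0])],[np.pi]).x).round(1).tolist() for a in N],np.degrees(least_squares(lambda q:[a@ax(q[0]) for a in N],[np.pi]).x))
w1,w2,w3=C["w1"],C["w2"],C["w3"]
print("rtop",tri([(w2,(153.2,228)),(w3,(336.7,227.6))]),"eye",tri([(w2,(191.7,245.5)),(w3,(364,245.8))]))
print("peg end",tri([(w1,(227.8,206.3)),(w2,(440.2,205.8))]),"post",tri([(w1,(296.5,217)),(w2,(496,218))]))
for n in("w1","w2"):
    m=cv2.inRange(H[n],(8,80,60),(18,200,255));kk=m*0;cv2.circle(kk,(305,178) if n=="w1" else (440,175),45,255,-1);m&=kk
    m=cv2.morphologyEx(m,cv2.MORPH_CLOSE,np.ones((9,9)));b=cv2.boxPoints(cv2.minAreaRect(max(cv2.findContours(m,0,1)[0],key=cv2.contourArea)))
    p=np.array([plane(C[n],q,12) for q in b]);print("base",n,b.tolist(),p.mean(0),p[1]-p[0],p[2]-p[1])
```

```text
T w1 63.0 ((113.5405044555664, 23.473346710205078), (22.36215591430664, 23.865703582763672), 151.83709716796875) side [123.9  24.2] 55
T w2 68.0 ((322.58538818359375, 24.222700119018555), (17.960880279541016, 23.951858520507812), 175.17405700683594) side [nan nan] 0
T w3 70.0 ((532.54150390625, 24.397544860839844), (22.450191497802734, 24.883852005004883), 59.49564743041992) side [523.1  26.2] 66<stdin>:12: RuntimeWarning: Mean of empty slice.
  ret = um.true_divide(
Traceback (most recent call last):
ValueError: Residuals are not finite in the initial point.
```

```bash
cat > m2.py <<'E'
from m import *
from scipy.optimize import least_squares
lean=dict(T=28,B=36,W=32)
man={"Tw1":((112,24),(121.3,17.7)),"Tw2":((322.6,26.5),(322,16)),"Tw3":((533.8,24),(522.4,20.2))}
for k,obs in dict(T=[("w1",(117,22)),("w2",(322,22)),("w3",(532,25))],B=[("w1",(390,53)),("w2",(600,52))],W=[("w2",(43,30)),("w3",(258,35))]).items():
    o=[];N=[]
    for n,uv in obs:
        if k+n in man: fc,dc=man[k+n]
        else:
            m=cv2.inRange(H[n],(16,140,45),(26,255,255));kk=m*0;cv2.circle(kk,uv,20,255,-1);m&=kk
            m=cv2.morphologyEx(m,cv2.MORPH_OPEN,np.ones((3,3)));v=H[n][:,:,2]
            th,_=cv2.threshold(v[m>0].reshape(-1,1),0,255,cv2.THRESH_OTSU)
            f=cv2.morphologyEx(((m>0)&(v>th)).astype(np.uint8),cv2.MORPH_OPEN,np.ones((3,3)));d=cv2.erode(((m>0)&(f==0)).astype(np.uint8),np.ones((2,2)))
            cn=max(cv2.findContours(f,0,1)[0],key=cv2.contourArea);e=cv2.fitEllipse(cv2.convexHull(cn))
            fc=np.array(e[0]);dc=np.argwhere(d).mean(0)[::-1];print(k,n,e,"side",dc,d.sum())
        o.append((C[n],fc));a=np.cross(ray(C[n],fc)[1],ray(C[n],dc)[1]);N.append(a/np.linalg.norm(a))
    L=np.radians(lean[k]);ax=lambda q:np.array([np.sin(L)*np.cos(q),np.sin(L)*np.sin(q),np.cos(L)])
    print(k,"face",tri(o),"az",[np.degrees(least_squares(lambda q:[a@ax(q[0])],[np.pi]).x).round(1).tolist() for a in N],np.degrees(least_squares(lambda q:[a@ax(q[0]) for a in N],[np.pi]).x))
w1,w2,w3=C["w1"],C["w2"],C["w3"]
print("rtop",tri([(w2,(153.2,228)),(w3,(336.7,227.6))]),"eye",tri([(w2,(191.7,245.5)),(w3,(364,245.8))]))
print("peg end",tri([(w1,(227.8,206.3)),(w2,(440.2,205.8))]),"post",tri([(w1,(296.5,217)),(w2,(496,218))]))
for n in("w1","w2"):
    m=cv2.inRange(H[n],(8,80,60),(18,200,255));kk=m*0;cv2.circle(kk,(305,178) if n=="w1" else (440,175),45,255,-1);m&=kk
    m=cv2.morphologyEx(m,cv2.MORPH_CLOSE,np.ones((9,9)));b=cv2.boxPoints(cv2.minAreaRect(max(cv2.findContours(m,0,1)[0],key=cv2.contourArea)))
    p=np.array([plane(C[n],q,12) for q in b]);print("base",n,b.tolist(),p.mean(0),p[1]-p[0],p[2]-p[1])
E
python3 m2.py
```

```text
T face (array([632.1,  -2.8, 149.1]), np.float64(1.543038630152241)) az [[179.5], [182.0], [211.0]] [185.7]
B w1 ((391.2611999511719, 55.059898376464844), (15.537435531616211, 20.717636108398438), 47.494632720947266) side [387.6  46.1] 102
B w2 ((604.6122436523438, 55.48109817504883), (11.298079490661621, 25.75098991394043), 51.39398956298828) side [596.8  49.8] 220
B face (array([ 600.6, -291.6,  164.1]), np.float64(0.12332153233563656)) az [[188.0], [195.3]] [190.1]
W w2 ((37.650760650634766, 34.3612060546875), (13.273859977722168, 27.05214500427246), 131.36029052734375) side [47.1 29.4] 233
W w3 ((256.5553283691406, 35.09966278076172), (18.032434463500977, 22.199617385864258), 143.58985900878906) side [261.   27.2] 75
W face (array([620.6, 283.2, 164.7]), np.float64(0.05856431732073572)) az [[163.5], [169.8]] [168.2]
rtop (array([411.9, 200.3, 163.3]), np.float64(0.527290206670032)) eye (array([380.7, 164.3, 146.7]), np.float64(0.07783714994201026))
peg end (array([ 452.4, -123.8,  206.8]), np.float64(0.3508474409339588)) post (array([ 433.8, -192.9,  190.2]), np.float64(0.5142525929912145))
base w1 [[266.9922790527344, 199.3615264892578], [282.5461120605469, 142.3307647705078], [341.6922302246094, 158.46153259277344], [326.1383972167969, 215.49229431152344]] [ 434.3 -192.    12. ] [ 93.6 -29.1   0. ] [-25.5 -93.4   0. ]
base w2 [[399.3773498535156, 199.67922973632812], [416.0188293457031, 141.4339599609375], [476.9056091308594, 158.83016967773438], [460.2641296386719, 217.075439453125]] [ 433.9 -191.1   12. ] [ 95.6 -19.6   0. ] [-27.6 -99.6   0. ]
```

Run:
```python
from h import *
t=optics.get_calibration("top")
print(plane(t,(433,138),118),plane(t,(231,137),135),plane(t,(333,130),105))
T=plan([411.5,200,215],down(49),7,0)
T=plan([411.5,200,118],down(49),6,0,T)
```

```text
[ 660.05761158 -261.74566507  118.        ] [650.98523483 267.57926664 135.        ] [683.33601032   1.88977206 105.        ]
[[-9.9,2.6,23.6,0,0,-0.123,0],[-10.1,1.3,23.6,0,0,-0.122,0],[-10.2,0.1,23.6,0,0,-0.123,0],[-10.2,-1.2,23.6,0,0,-0.122,0],[-9.9,-2.4,23.6,0,0,-0.123,0],[-9.6,-3.5,23.6,0,0,-0.123,0],[-9.1,-4.8,23.6,0,0.001,-0.122,0]]
[[0,0,16.2,0,0,0,0],[0,0,16.1,0,0,0,0],[0,0,16.2,0,0,0,0],[0,0,16.2,0,0,0,0],[0,0,16.1,0,0,0,0],[0,0,16.2,0,0,0,0]]
```

>>> apply_moves(targets=[[-10,2.6,23.6,0,0,-0.122,0],[-10,1.3,23.6,0,0,-0.122,0],[-10,0,23.6,0,0,-0.122,0],[-10,-1.2,23.6,0,0,-0.122,0],[-10,-2.4,23.6,0,0,-0.123,0],[-9.6,-3.5,23.6,0,0,-0.123,0],[-9.4,-4.8,23.6,0,0,-0.122,0],[0,0,0,0,0,0,0],[0,0,0,0,0,0,0]])

```text
time: 4.75
tool_pos: [412.0, 201.1, 216.4]
tcp_rot: [179.9, -0.1, 48.7]
ft_force: [0.7, 0.1, -0.9]
finger_gap: 85.0
grip_force: 0.0
```

```bash
python3 shot.py w4
python3 - <<'E'
from m import *
from scipy.optimize import least_squares
import pickle
lean=dict(B=36,W=32,T=28);init=dict(B=[600.6,-291.6,164.1],W=[620.6,283.2,164.7],T=[632,-3,149])
for k,obs in dict(B=[("w1",(390,53)),("w2",(600,52))],W=[("w2",(43,30)),("w3",(258,35))],T=[("w1",(117,22)),("w3",(532,25))]).items():
    P=[]
    for n,uv in obs:
        m=cv2.inRange(H[n],(16,140,45),(26,255,255));kk=m*0;cv2.circle(kk,uv,20,255,-1);m&=kk;v=H[n][:,:,2]
        th,_=cv2.threshold(v[m>0].reshape(-1,1),0,255,cv2.THRESH_OTSU)
        f=cv2.morphologyEx(((m>0)&(v>th)).astype(np.uint8),cv2.MORPH_OPEN,np.ones((3,3)))
        big=cv2.resize(f*255,None,fx=4,fy=4,interpolation=cv2.INTER_LINEAR);cn=max(cv2.findContours((big>127).astype(np.uint8),0,1)[0],key=cv2.contourArea)
        hull=cv2.convexHull(cn)[:,0]; P.append((n,(hull+.5)/4-.5))
    L=np.radians(lean[k])
    def res(q):
        a=np.array([np.sin(L)*np.cos(q[3]),np.sin(L)*np.sin(q[3]),np.cos(L)]);c=q[:3];out=[]
        for n,pp in P:
            rr=[]
            for p in pp:
                o,d=ray(C[n],p);x=o+d*((c-o)@a)/(d@a);rr.append(np.linalg.norm(x-c)-10.5)
            out+=list(np.array(rr)/np.sqrt(len(rr)))
        return out
    for a0 in(150,180,210):
        s=least_squares(res,[*init[k],np.radians(a0)],loss="soft_l1");print(k,s.x[:3],np.degrees(s.x[3]).round(1),s.cost.round(2))
im=cv2.imread("pics/w4.png");hh=cv2.cvtColor(im,cv2.COLOR_BGR2HSV)
cv2.imwrite("pics/w4c.png",cv2.resize(im[150:400,200:450],(750,600) if 0 else (600,600)))
E
```

```text
4.8 [412.3 201.3 216.7] [ 1.7993e+02 -1.2000e-01  4.8790e+01]
B [ 600.4 -291.8  163.9] 199.0 0.22
B [ 600.4 -291.8  163.9] 199.0 0.22
B [ 600.4 -291.8  163.9] 199.0 0.22
W [620.4 283.3 164.6] 164.9 0.06
W [620.4 283.3 164.6] 164.9 0.06
W [620.4 283.3 164.6] 164.9 0.06
T [633.   -2.4 148.1] 167.6 5.62
T [633.   -2.4 148.1] 167.6 5.62
T [633.   -2.4 148.1] 167.6 5.62
```

View pics/w4c.png

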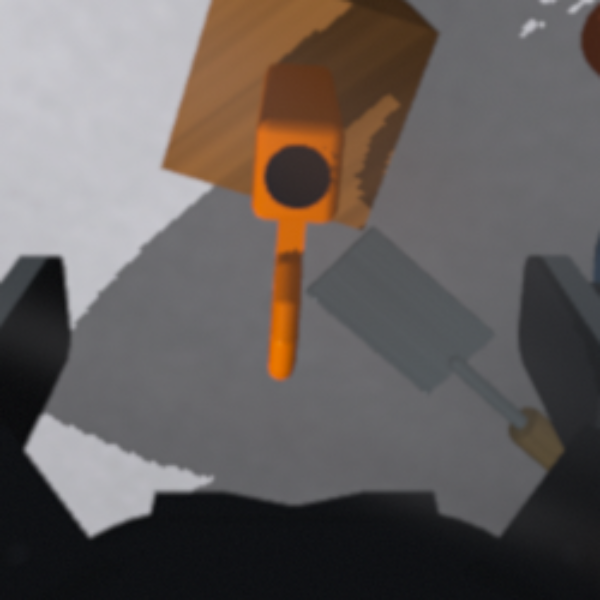

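The crop shows the reader between the open fingers, its top dot at wrist pixel (323.9,223.4) and the eye's outer end at (317,307.5), with nothing in the fingers' way.

Run:
```python
from h import *
import pickle
c=pickle.load(open("w4.pkl","rb"));a=plane(c,(323.9,223.4),164.5);b=plane(c,(317,307.5),147)
w2=pickle.load(open("w2.pkl","rb"));w3=pickle.load(open("w3.pkl","rb"))
print(tri([(c,(323.9,223.4)),(w2,(153.2,228)),(w3,(336.7,227.6))]))
d=b-a;print(a,b,np.degrees(np.arctan2(-d[1],-d[0])),np.hypot(*d[:2]))
plan([a[0],a[1],118],down(47.5),6,0)
```

```text
(array([412.51191105, 199.97169848, 164.15653443]), np.float64(0.8457484479512728))
[413.2003319  199.95558084 164.5       ] [359.76230184 146.64357063 147.        ] 44.93236159985652 75.48372996540496
[[-0.1,0.2,16.4,0,0,0.004,0],[-0.1,0.3,16.5,0,-0.001,0.003,0],[-0.1,0.2,16.4,0.001,0,0.004,0],[-0.1,0.3,16.5,0,0,0.004,0],[-0.1,0.3,16.4,0,-0.001,0.004,0],[0,0.2,16.5,0,0,0.003,0]]
```

>>> apply_moves(targets=[[0,0.3,16.4,0,0,0.016,0],[0,0.3,16.4,0,0,0.016,0],[0,0.3,16.4,0,0,0.016,0],[0,0.3,16.4,0,0,0,0],[0,0.2,16.4,0,0,0,0],[0,0.2,16.4,0,0,0,0],[0,0,0,0,0,0,0],[0,0,0,0,0,0,0.5],[0,0,0,0,0,0,1],[0,0,0,0,0,0,1],[0,0,0,0,0,0,1],[0,0,0,0,0,0,1],[0,0,0,0,0,0,1],[0,0,0,0,0,0,1]], force=50)

```text
time: 6.55
tool_pos: [412.7, 200.7, 117.4]
tcp_rot: [180.0, -0.1, 46.2]
ft_force: [0.5, 0.4, 6.2]
finger_gap: 23.6
grip_force: 49.3
```

>>> apply_moves(targets=[[0,0,-8,0,0,0,1],[0,0,-16,0,0,0,1],[0,0,-16,0,0,0,1],[0,0,-16,0,0,0,1],[0,0,-16,0,0,0,1],[0,0,-16,0,0,0,1],[0,0,-16,0,0,0,1],[0,0,-20,0,0,0,1],[0,0,-30,0,0,0,1],[0,0,-30,0,0,0,1],[0,0,-26,0,0,0,1],[0,0,0,0,0,0,1],[0,0,0,0,0,0,1]])

```text
time: 8.18
tool_pos: [411.9, 200.4, 325.7]
tcp_rot: [-180.0, 0.1, 46.2]
ft_force: [-0.1, 0.1, -2.8]
finger_gap: 23.6
grip_force: 49.1
```

```bash
python3 shot.py w5
python3 - <<'E'
from h import *
a=cv2.imread("pics/w5.png")[100:400,170:470];s=optics.get_calibration("scene")
T=tool();Tr=T[:3,:3]
eye=T[:3,3]+Tr@np.array([-50,0,112.4-140]);tip=T[:3,3]+Tr@np.array([0,0,112.4])
pe=proj(s,eye);pt=proj(s,tip);print(T[:3,3],eye,tip,pe,pt)
im=optics.snapshot("scene")[:,:,::-1];cv2.imwrite("pics/s5.png",im)
m=((pe+pt)/2).astype(int);x0,y0=m[0]-50,m[1]-75;print(x0,y0)
b=cv2.resize(im[y0:y0+150,x0:x0+100],(400,600),interpolation=2)
cv2.imwrite("pics/m5.png",np.hstack([cv2.resize(a,(400,400)).__class__(0) if 0 else cv2.copyMakeBorder(cv2.resize(a,(400,400)),0,200,0,0,0),b]))
E
```

```text
8.225 [411.7 200.3 325.1] [-1.7994e+02  1.2000e-01  4.6230e+01]
[411.68828154 200.29635974 325.13828415] [377.15756949 164.21424123 352.84154477] [411.4421304  200.21049051 212.73858648] [335.35110817 101.63605715] [349.6326574  143.76281018]
292 47
```

View pics/m5.png

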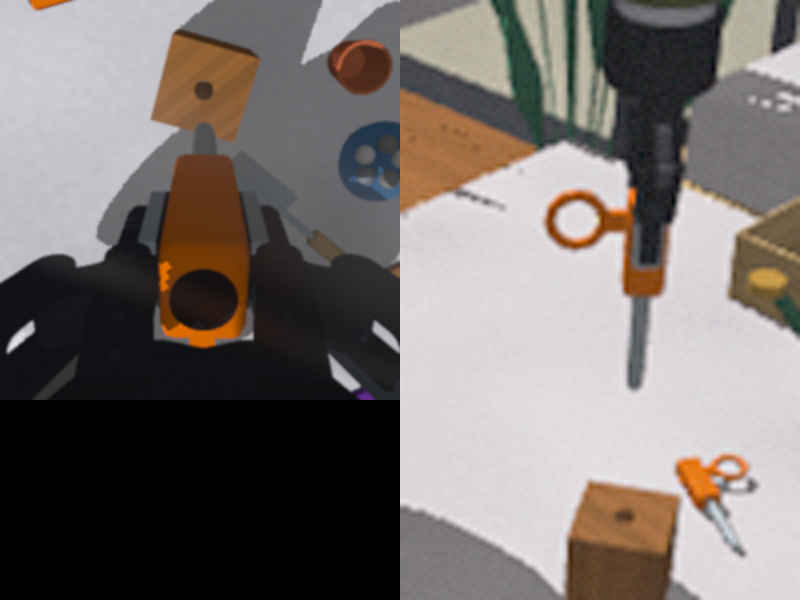

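The picture shows the reader held straight in the fingers, the tip at wrist pixel (323.6,194.4) and at scene (350.8,144), and the eye at scene (336.1,101.4). All are within a pixel or so of the prediction.

```bash
cat > press.py <<'E'
from h import *
LT=112.4
CAP=dict(T=([632.3,-2.8,148.5],184,28),B=([600.4,-291.8,163.9],199,36),W=([620.4,283.3,164.6],164.9,32))
def axis(k):
    a,l=np.radians(CAP[k][1]),np.radians(CAP[k][2]);return np.array([np.sin(l)*np.cos(a),np.sin(l)*np.sin(a),np.cos(l)])
def pose(k,depth,off=(0,0)):
    """tool pose with tip `depth` below the cap face (negative: above)"""
    ax=axis(k);z=-ax;x=np.array([-np.cos(np.radians(CAP[k][1])),-np.sin(np.radians(CAP[k][1])),0]);x-=z*(x@z);x/=np.linalg.norm(x)
    Rt=np.column_stack([x,np.cross(z,x),z]);p=np.array(CAP[k][0])-ax*depth-Rt@np.array([off[0],off[1],LT]);return p,Rt
E
python3 - <<'E'
from press import *
import pickle
c=pickle.load(open("w5.pkl","rb"));T=tool()
p=plane(c,(323.6,194.4),T[2,3]-112.4);print("tip in tool",np.linalg.inv(T)@np.append(p,1))
p,Rt=pose("T",-40);T=plan(p,Rt,12,1)
p,Rt=pose("T",-8);plan(p,Rt,5,1,T)
print(R.from_matrix(Rt).as_euler('xyz',degrees=True))
E
```

```text
tip in tool [  2.46959893   1.8173641  112.39248644   1.        ]
[[-3.9,21,3.5,-0.015,0.039,0.06,1],[-2.8,21.1,3.6,-0.015,0.039,0.06,1],[-1.6,21.2,3.9,-0.015,0.039,0.061,1],[-0.6,21.2,4.2,-0.015,0.039,0.06,1],[0.6,21.2,4.5,-0.015,0.039,0.06,1],[1.7,21,4.9,-0.015,0.039,0.06,1],[2.7,20.8,5.2,-0.015,0.04,0.06,1],[3.8,20.5,5.7,-0.015,0.039,0.06,1],[4.7,20.2,6.2,-0.015,0.039,0.06,1],[5.7,19.8,6.6,-0.015,0.039,0.061,1],[6.6,19.3,7.2,-0.015,0.039,0.06,1],[7.4,18.7,7.8,-0.015,0.039,0.06,1]]
[[0,0,6.4,0,0,0,1],[0,0,6.4,0,0,0,1],[0,0,6.4,0,0,0,1],[0,0,6.4,0,0,0,1],[0,0,6.4,0,0,0,1]]
[180. -28.   4.]
```

>>> apply_moves(targets=[[-3.9,21,3.5,-0.015,0.039,0.06,1],[-2.8,21,3.6,-0.015,0.039,0.06,1],[-1.6,21,3.9,-0.015,0.039,0.061,1],[-0.6,21,4.2,-0.015,0.039,0.06,1],[0.6,21,4.5,-0.015,0.039,0.06,1],[1.7,21,4.9,-0.015,0.039,0.06,1],[2.7,21,5.2,-0.015,0.04,0.06,1],[3.8,20.5,5.7,-0.015,0.039,0.06,1],[4.7,20.2,6.2,-0.015,0.039,0.06,1],[5.7,19.8,6.6,-0.015,0.039,0.061,1],[6.6,19.3,7.2,-0.015,0.039,0.06,1],[7.4,18.7,7.8,-0.015,0.039,0.06,1],[0,0,0,0,0,0,1],[0,0,0,0,0,0,1]])

```text
time: 10.02
tool_pos: [560.6, -6.8, 284.0]
tcp_rot: [-179.9, -28.0, 4.0]
ft_force: [0.6, -0.1, -2.0]
finger_gap: 23.9
grip_force: 49.2
```

```bash
python3 shot.py w6
python3 - <<'E'
from press import *
T=tool();p,Rt=pose("T",-40);print(p,T[:3,3])
p,Rt=pose("T",-10,(1,.8));plan(p,Rt,5,1)
a=cv2.imread("pics/w6.png")[60:360,170:470]
im=optics.snapshot("scene")[:,:,::-1];cv2.imwrite("pics/s6.png",im)
m=proj(optics.get_calibration("scene"),CAP["T"][0]).astype(int);print(m)
b=im[m[1]-45:m[1]+15,m[0]-30:m[0]+30]
cv2.imwrite("pics/m6.png",np.hstack([cv2.resize(a,(400,400),interpolation=2),cv2.resize(b,(400,400),interpolation=2)]))
E
```

```text
10.075 [560.9  -6.6 284.5] [-179.92  -28.07    4.04]
[560.92681986  -7.79089895 283.06121315] [560.86408024  -6.61170788 284.48164898]
[[-0.3,0.1,6.2,0,0,0,1],[-0.4,0.1,6.3,-0.001,0,0,1],[-0.3,0.1,6.2,0,-0.001,0,1],[-0.4,0,6.3,0,0,0,1],[-0.3,0.1,6.2,-0.001,0,0.001,1]]
[360 229]
```

View pics/m6.png

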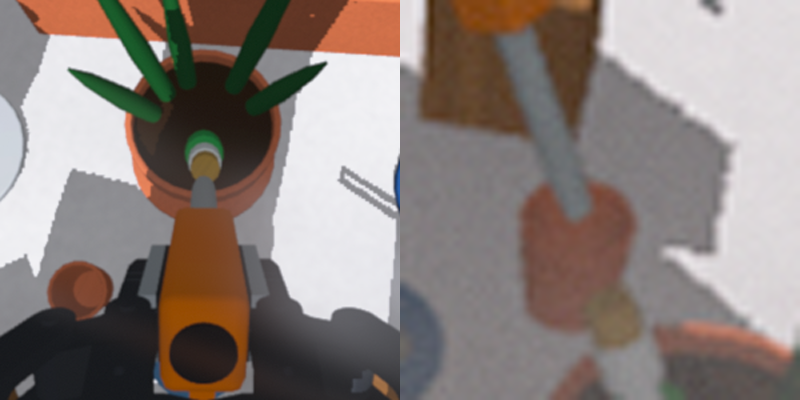

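The left half shows pot, collar (204,148) and cap (206,165) lined up with the reader. In the right half the rod's extended line meets the cap at about (613,315), so the alignment is good.

>>> apply_moves(targets=[[-0.3,0,6.2,0,0,0,1],[-0.3,0,6.2,0,0,0,1],[-0.3,0,6.2,0,0,0,1],[-0.3,0,6.2,0,0,0,1],[-0.3,0,6.2,0,0,0,1],[0,0,3,0,0,0,1],[0,0,2,0,0,0,1],[0,0,0,0,0,0,1],[0,0,0,0,0,0,1]])

```text
time: 11.25
tool_pos: [577.0, -6.0, 252.7]
tcp_rot: [-179.9, -28.2, 4.0]
ft_force: [0.3, 0.7, -2.0]
finger_gap: 23.7
grip_force: 49.2
```

```bash
cat > st.py <<'E'
import sys;from press import *
k=sys.argv[1];F=[]
for _ in range(int(sys.argv[2])): F.append(sensors.sense()["ft_force"]@axis(k));optics.snapshot("scene")
T=tool();tip=T[:3,3]+T[:3,:3]@np.array([1,.8,LT]);ax=axis(k);d=tip-CAP[k][0];print("F",np.mean(F).round(2),np.std(F).round(2),"depth",(-d@ax).round(2),"lat",(T[:3,:3].T@d)[:2].round(2),"ang",np.degrees(np.arccos(min(1,-T[:3,2]@ax))).round(2),sensors.sense()["time"])
E
python3 st.py T 6
```

```text
F -1.9 0.49 depth -5.54 lat [1.22 0.04] ang 0.17 11.55
```

>>> apply_moves(targets=[[0,0,3,0,0,0,1],[0,0,3,0,0,0,1],[0,0,0,0,0,0,1],[0,0,0,0,0,0,1]])

```text
time: 12.05
tool_pos: [579.9, -5.8, 247.5]
tcp_rot: [-179.9, -28.2, 4.0]
ft_force: [-0.7, -0.7, -0.0]
finger_gap: 23.4
grip_force: 49.5
```

```bash
python3 st.py T 6
```

```text
F 0.7 0.39 depth 0.46 lat [1.25 0.05] ang 0.17 12.35
```

>>> apply_moves(targets=[[-0.5,0,2,0,0,0,1],[-0.5,0,2,0,0,0,1],[0,0,0,0,0,0,1],[0,0,0,0,0,0,1],[0,0,0,0,0,0,1]])

```text
time: 12.98
tool_pos: [580.9, -5.8, 243.5]
tcp_rot: [-179.9, -28.2, 4.0]
ft_force: [0.7, -0.2, 2.6]
finger_gap: 23.4
grip_force: 49.7
```

```bash
python3 st.py T 10
```

```text
F 2.0 0.42 depth 4.48 lat [0.3  0.08] ang 0.17 13.475
```

Run:
```python
from press import *
p,Rt=pose("T",-45);T=plan(p,Rt,4,1)
p,Rt=pose("B",-50,(1,.8));p[2]+=15;T=plan(p,Rt,14,1,T)
p,Rt=pose("B",-8,(1,.8));T=plan(p,Rt,6,1,T)
```

```text
[[0.3,0.1,-12.4,0,-0.001,0,1],[0.3,0.2,-12.3,0,0,0,1],[0.2,0.1,-12.4,-0.001,-0.001,0,1],[0.3,0.2,-12.4,0,-0.001,0,1]]
[[-3.7,22.2,-3.8,0.01,0.01,-0.016,1],[-4.1,22,-4,0.01,0.01,-0.016,1],[-4.4,22,-4.3,0.01,0.01,-0.016,1],[-4.6,21.8,-4.6,0.01,0.01,-0.016,1],[-5,21.7,-4.9,0.01,0.01,-0.016,1],[-5.3,21.6,-5.1,0.01,0.01,-0.015,1],[-5.5,21.4,-5.3,0.01,0.009,-0.016,1],[-5.8,21.3,-5.7,0.009,0.01,-0.016,1],[-6.2,21.2,-5.9,0.01,0.01,-0.016,1],[-6.3,21,-6.1,0.01,0.01,-0.016,1],[-6.7,20.8,-6.5,0.01,0.01,-0.016,1],[-6.9,20.6,-6.7,0.01,0.01,-0.016,1],[-7.2,20.5,-7,0.01,0.01,-0.016,1],[-7.5,20.3,-7.2,0.01,0.01,-0.016,1]]
[[-1.5,0,9,0,0,0,1],[-1.4,0,9,0,0,0,1],[-1.5,0,9,0,0,0,1],[-1.5,0,9.1,0,0,0,1],[-1.4,0,9,0,0,0,1],[-1.5,0,9,0,0,0,1]]
```

>>> apply_moves(targets=[[0.3,0,-12.4,0,0,0,1],[0.3,0,-12.4,0,0,0,1],[0.3,0,-12.4,0,0,0,1],[0.3,0,-12.4,0,0,0,1],[0,0,0,0,0,0,1]])

```text
time: 14.1
tool_pos: [558.7, -7.5, 289.3]
tcp_rot: [-180.0, -28.3, 4.0]
ft_force: [0.6, -0.7, -2.7]
finger_gap: 23.6
grip_force: 49.2
```

>>> apply_moves(targets=[[-3.7,22,-3.8,0.01,0.01,-0.016,1],[-4,22,-4,0.01,0.01,-0.016,1],[-4.4,22,-4.3,0.01,0.01,-0.016,1],[-4.6,22,-4.6,0.01,0.01,-0.016,1],[-5,22,-4.9,0.01,0.01,-0.016,1],[-5.3,21.5,-5.1,0.01,0.01,-0.016,1],[-5.5,21.4,-5.3,0.01,0.01,-0.016,1],[-5.8,21.3,-5.7,0.01,0.01,-0.016,1],[-6.2,21.2,-5.9,0.01,0.01,-0.016,1],[-6.3,21,-6.1,0.01,0.01,-0.016,1],[-6.7,21,-6.5,0.01,0.01,-0.016,1],[-6.9,20.6,-6.7,0.01,0.01,-0.016,1],[-7.2,20.5,-7,0.01,0.01,-0.016,1],[-7.5,20.3,-7.2,0.01,0.01,-0.016,1],[0,0,0,0,0,0,1],[0,0,0,0,0,0,1]])

```text
time: 16.1
tool_pos: [509.4, -322.0, 308.6]
tcp_rot: [-179.9, -36.2, 19.1]
ft_force: [-0.9, -0.1, -2.8]
finger_gap: 23.9
grip_force: 49.7
```

```bash
python3 shot.py w7; python3 st.py B 4
cat > chk.py <<'E'
import sys,pickle;from press import *
n,k=sys.argv[1:3];c=pickle.load(open(n+".pkl","rb"));im=cv2.imread(f"pics/{n}.png");h=cv2.cvtColor(im,cv2.COLOR_BGR2HSV)
ax=axis(k);f=np.array(CAP[k][0]);pc=proj(c,f-ax*3)
def big(lo,hi,p,rad):
    m=cv2.inRange(h,lo,hi);q=m*0;cv2.circle(q,tuple(int(v) for v in p),rad,255,-1);m&=q;N,L,S,Ce=cv2.connectedComponentsWithStats(m);i=1+np.argmax(S[1:,4]);return Ce[i].round(1),S[i].tolist()
print("face",proj(c,f),"cap side",pc,"foot60",proj(c,f-ax*60),"brass",big((16,140,45),(26,255,255),pc,25),"green",big((50,120,30),(80,255,255),proj(c,f-ax*60),40))
E
python3 chk.py w7 B; python3 chk.py w6 T
python3 - <<'E'
from press import *
p,Rt=pose("B",-8,(1,.8));T=plan(p,Rt,6,1)
E
```

```text
16.15 [ 509.6 -321.7  308.7] [-179.95  -36.21   19.11]
F -1.99 0.27 depth -61.29 lat [ 9.87 -0.83] ang 0.24 16.35
face [323.25035041 185.14290351] cap side [323.24659619 184.37772708] foot60 [323.18659929 172.1492832 ] brass (array([323.6, 183.3]), [315, 175, 18, 18, 252]) green (array([322.2, 165.1]), [309, 157, 28, 21, 248])
[[-1.6,0.1,8.9,0,-0.001,0,1],[-1.5,0.1,8.9,-0.001,0,0.001,1],[-1.6,0.1,8.8,0,-0.001,0,1],[-1.5,0.1,8.9,0,-0.001,0.001,1],[-1.6,0.1,8.9,0,0,0,1],[-1.5,0.1,8.9,-0.001,-0.001,0,1]]Traceback (most recent call last):
  File "chk.py", line 6, in <module>
    print("face",proj(c,f),"cap side",pc,"foot60",proj(c,f-ax*60),"brass",big((16,140,45),(26,255,255),pc,25),"green",big((50,120,30),(80,255,255),proj(c,f-ax*60),40))
                                                                          ~~~^^^^^^^^^^^^^^^^^^^^^^^^^^^^^^^^
  File "chk.py", line 5, in big
    m=cv2.inRange(h,lo,hi);q=m*0;cv2.circle(q,tuple(int(v) for v in p),rad,255,-1);m&=q;N,L,S,Ce=cv2.connectedComponentsWithStats(m);i=1+np.argmax(S[1:,4]);return Ce[i].round(1),S[i].tolist()
                                                                                                                                         ~~~~~~~~~^^^^^^^^^
    return _wrapfunc(a, 'argmax', axis=axis, out=out, **kwds)
    return bound(*args, **kwds)
ValueError: attempt to get argmax of an empty sequence
```

>>> apply_moves(targets=[[-1.6,0,8.9,0,0,0,1],[-1.6,0,8.9,0,0,0,1],[-1.6,0,8.9,0,0,0,1],[-1.6,0,8.9,0,0,0,1],[-1.5,0,8.9,0,0,0,1],[-1.5,0,8.9,0,0,0,1],[0,0,3,0,0,0,1],[0,0,3,0,0,0,1],[0,0,3,0,0,0,1],[0,0,0,0,0,0,1],[0,0,0,0,0,0,1]])

```text
time: 17.73
tool_pos: [537.2, -312.9, 253.6]
tcp_rot: [180.0, -36.2, 19.1]
ft_force: [-1.9, -0.4, -0.4]
finger_gap: 23.5
grip_force: 49.9
```

```bash
python3 st.py B 8
```

```text
F -0.1 0.49 depth 0.89 lat [ 0.19 -0.09] ang 0.24 18.125
```

>>> apply_moves(targets=[[0,0,2,0,0,0,1],[0,0,2,0,0,0,1],[0,0,1.5,0,0,0,1],[0,0,0,0,0,0,1],[0,0,0,0,0,0,1],[0,0,0,0,0,0,1]])

```text
time: 18.88
tool_pos: [540.3, -311.7, 248.9]
tcp_rot: [180.0, -36.2, 19.1]
ft_force: [-2.0, -2.4, 0.2]
finger_gap: 23.6
grip_force: 50.2
```

```bash
python3 st.py B 10;  python3 - <<'E'
from press import *
p,Rt=pose("B",-50);p[2]+=15;T=plan(p,Rt,5,1)
p,Rt=pose("W",-60,(1,.8));p[2]+=15;T=plan(p,Rt,18,1,T)
E
```

```text
F 1.91 0.32 depth 6.45 lat [ 0.13 -0.14] ang 0.24 19.375
[[2.1,0.1,-13.7,0,-0.001,0,1],[2,0.2,-13.7,0,-0.001,0.001,1],[2.1,0.1,-13.7,-0.001,0,0,1],[2,0.2,-13.8,0,-0.001,0,1],[2.1,0.2,-13.7,0,-0.001,0.001,1]]
[[10.6,-32.8,6.7,-0.019,-0.004,0.027,1],[9.8,-33.1,6,-0.018,-0.004,0.028,1],[8.8,-33.5,5.4,-0.018,-0.003,0.027,1],[8,-33.9,4.8,-0.019,-0.004,0.028,1],[7,-34.1,4.1,-0.019,-0.004,0.027,1],[6.1,-34.4,3.4,-0.018,-0.004,0.027,1],[5.2,-34.6,2.8,-0.019,-0.003,0.028,1],[4.2,-34.7,2.1,-0.018,-0.004,0.027,1],[3.3,-34.9,1.5,-0.019,-0.004,0.028,1],[2.4,-35,0.7,-0.018,-0.004,0.027,1],[1.3,-35.1,0.2,-0.019,-0.003,0.027,1],[0.5,-35.1,-0.5,-0.018,-0.004,0.028,1],[-0.6,-35,-1.2,-0.019,-0.004,0.027,1],[-1.5,-35.1,-1.8,-0.018,-0.004,0.028,1],[-2.5,-34.9,-2.4,-0.019,-0.003,0.027,1],[-3.4,-34.7,-3.1,-0.018,-0.004,0.027,1],[-4.4,-34.7,-3.7,-0.019,-0.004,0.028,1],[-5.4,-34.4,-4.4,-0.018,-0.004,0.027,1]]
```

>>> apply_moves(targets=[[2,0,-13.7,0,0,0,1],[2,0,-13.7,0,0,0,1],[2,0,-13.7,0,0,0,1],[2,0,-13.7,0,0,0,1],[2,0,-13.7,0,0,0,1],[0,0,0,0,0,0,1]])

```text
time: 20.12
tool_pos: [509.6, -323.0, 311.7]
tcp_rot: [179.8, -36.3, 19.2]
ft_force: [0.4, 0.4, -2.5]
finger_gap: 23.7
grip_force: 49.8
```

>>> apply_moves(targets=[[10.6,-32.8,6.7,-0.018,-0.004,0.027,1],[9.8,-33,6,-0.018,-0.004,0.028,1],[8.8,-33.5,5.4,-0.018,-0.004,0.027,1],[8,-34,4.8,-0.019,-0.004,0.028,1],[7,-34,4,-0.019,-0.004,0.027,1],[6,-34.4,3.4,-0.018,-0.004,0.027,1],[5.2,-34.6,2.8,-0.019,-0.003,0.028,1],[4.2,-34.7,2,-0.018,-0.004,0.027,1],[3.3,-35,1.5,-0.019,-0.004,0.028,1],[2.4,-35,0.7,-0.018,-0.004,0.027,1],[1.3,-35,0.2,-0.019,-0.003,0.027,1],[0.5,-35,-0.5,-0.018,-0.004,0.028,1],[-0.6,-35,-1.2,-0.019,-0.004,0.027,1],[-1.5,-35,-1.8,-0.018,-0.004,0.028,1],[-2.5,-35,-2.4,-0.019,-0.003,0.027,1],[-3.4,-34.7,-3,-0.018,-0.004,0.027,1],[-4.4,-34.7,-3.7,-0.019,-0.004,0.028,1],[-5.4,-34.4,-4.4,-0.018,-0.004,0.027,1],[0,0,0,0,0,0,1],[0,0,0,0,0,0,1]])

```text
time: 22.62
tool_pos: [528.7, 308.6, 325.0]
tcp_rot: [-179.9, -32.0, -14.9]
ft_force: [0.4, -0.4, -2.7]
finger_gap: 23.4
grip_force: 50.4
```

```bash
python3 shot.py w8; python3 st.py W 4; python3 chk.py w8 W
python3 - <<'E'
from press import *
p,Rt=pose("W",-8,(1,.8));T=plan(p,Rt,7,1)
E
```

```text
22.675 [528.8 308.1 325.4] [-179.9   -32.06  -14.97]
F -1.92 0.44 depth -74.83 lat [7.03 0.28] ang 0.23 22.875
face [322.96698545 181.29209499] cap side [322.96914241 180.63374445] foot60 [323.00415577 169.94690785] brass (array([322.3, 181. ]), [314, 171, 19, 20, 272]) green (array([322.7, 165.8]), [309, 158, 28, 22, 197])
[[-1,-0.1,9.5,0,0,0,1],[-0.9,-0.1,9.6,-0.001,-0.001,0,1],[-1,-0.1,9.5,0,0,0,1],[-1,-0.1,9.6,-0.001,0,0,1],[-0.9,-0.1,9.5,0,0,0,1],[-1,-0.2,9.6,-0.001,-0.001,0,1],[-0.9,-0.1,9.5,0,0,0,1]]
```

Aligned; lower to contact.

>>> apply_moves(targets=[[-1,0,9.5,0,0,0,1],[-1,0,9.5,0,0,0,1],[-1,0,9.5,0,0,0,1],[-1,0,9.5,0,0,0,1],[-1,0,9.5,0,0,0,1],[-1,0,9.5,0,0,0,1],[-1,0,9.5,0,0,0,1],[0,0,3,0,0,0,1],[0,0,3,0,0,0,1],[0,0,3,0,0,0,1],[0,0,0,0,0,0,1],[0,0,0,0,0,0,1]])

```text
time: 24.38
tool_pos: [562.3, 300.1, 258.8]
tcp_rot: [-179.8, -32.1, -15.0]
ft_force: [-1.6, 0.6, -1.1]
finger_gap: 23.4
grip_force: 50.6
```

```bash
python3 st.py W 8
```

```text
F -0.38 0.47 depth 0.67 lat [-0.29 -0.69] ang 0.25 24.775
```

>>> apply_moves(targets=[[0.3,0.5,2,0,0,0,1],[0,0,2,0,0,0,1],[0,0,2,0,0,0,1],[0,0,0,0,0,0,1],[0,0,0,0,0,0,1],[0,0,0,0,0,0,1]])

```text
time: 25.52
tool_pos: [565.4, 298.8, 253.6]
tcp_rot: [-179.8, -32.1, -15.0]
ft_force: [-1.4, 2.8, -0.1]
finger_gap: 23.6
grip_force: 50.9
```

```bash
python3 st.py W 10
cat > hang.py <<'E'
from press import *
POST=np.array([434.,-192.2,0]);az=np.radians(-15);hx=np.array([np.cos(az),np.sin(az),0]);u=np.array([-np.sin(az),np.cos(az),0]);up=np.array([0,0,1.])
E0=np.array([-49.5,.4,LT-140])
def hpose(out,dz,th=30,side=0):
    t=np.radians(th);rz=np.sin(t)*hx+np.cos(t)*up;rx=np.cos(t)*hx-np.sin(t)*up;Rt=np.column_stack([rx,np.cross(-rz,rx),-rz])
    e=POST+u*out+hx*side+up*(185+.2714*out+dz);return e-Rt@E0,Rt
def eye():
    T=tool();d=T[:3,3]+T[:3,:3]@E0-POST;return np.array([d@hx,d@u,d[2]-185-.2714*(d@u)])
E
python3 - <<'E'
from hang import *
p,Rt=pose("W",-55);T=plan(p,Rt,5,1)
p,Rt=hpose(110,100,0);T=plan(p,Rt,14,1,T)
p,Rt=hpose(110,100);T=plan(p,Rt,5,1,T);
E
```

```text
F 1.96 0.56 depth 6.8 lat [-0.15 -0.08] ang 0.23 26.025
[[0.3,0.1,-12.4,-0.001,0,0,1],[0.3,0,-12.3,0,-0.001,0.001,1],[0.3,0.1,-12.4,-0.001,0,0,1],[0.2,0.1,-12.3,-0.001,0,0,1],[0.3,0.1,-12.4,-0.001,-0.001,0,1]]
[[4.2,28.4,4.3,0,-0.04,0,1],[4.4,28.3,4.1,0,-0.04,0,1],[4.6,28.4,3.9,0,-0.04,0,1],[4.7,28.4,3.8,0,-0.04,0,1],[4.8,28.3,3.5,0,-0.039,-0.001,1],[5,28.4,3.4,0,-0.04,0,1],[5,28.4,3.1,0,-0.04,0,1],[5.3,28.3,3,0.001,-0.04,0,1],[5.3,28.4,2.7,0,-0.04,0,1],[5.4,28.4,2.5,0,-0.04,0,1],[5.5,28.4,2.3,0,-0.04,0,1],[5.6,28.3,2.1,0,-0.04,0,1],[5.7,28.4,1.8,0,-0.039,0,1],[5.8,28.4,1.6,0,-0.04,0,1]]
[[-4.1,0,4.2,0,-0.105,0,1],[-3.6,0,4.6,0,-0.105,0,1],[-3.1,0,5,0,-0.104,0,1],[-2.6,0,5.3,0,-0.105,0,1],[-2.1,0,5.5,0,-0.105,0,1]]
```

>>> apply_moves(targets=[[0.3,0,-12.4,0,0,0,1],[0.3,0,-12.4,0,0,0,1],[0.3,0,-12.4,0,0,0,1],[0.3,0,-12.4,0,0,0,1],[0.3,0,-12.4,0,0,0,1]])

```text
time: 26.65
tool_pos: [534.3, 306.8, 307.7]
tcp_rot: [-179.8, -32.1, -15.0]
ft_force: [-0.2, 0.3, -2.9]
finger_gap: 23.9
grip_force: 50.4
```

>>> apply_moves(targets=[[4.2,28.4,4.3,0,-0.04,0,1],[4.4,28.4,4.1,0,-0.04,0,1],[4.6,28.4,3.9,0,-0.04,0,1],[4.7,28.4,3.8,0,-0.04,0,1],[4.8,28.4,3.5,0,-0.04,0,1],[5,28.4,3.4,0,-0.04,0,1],[5,28.4,3,0,-0.04,0,1],[5.3,28.4,3,0,-0.04,0,1],[5.3,28.4,2.7,0,-0.04,0,1],[5.4,28.4,2.5,0,-0.04,0,1],[5.5,28.4,2.3,0,-0.04,0,1],[5.6,28.4,2,0,-0.04,0,1],[5.7,28.4,1.8,0,-0.04,0,1],[5.8,28.4,1.6,0,-0.04,0,1],[-4,0,4.2,0,-0.105,0,1],[-3.6,0,4.6,0,-0.105,0,1],[-3,0,5,0,-0.105,0,1],[-2.6,0,5.3,0,-0.105,0,1],[-2,0,5.5,0,-0.105,0,1],[0,0,0,0,0,0,1]])

```text
time: 29.15
tool_pos: [491.8, -93.3, 263.4]
tcp_rot: [-179.9, 30.3, -14.8]
ft_force: [0.3, -1.3, -3.2]
finger_gap: 23.3
grip_force: 50.4
```

Run:
```python
from hang import *
s=sensors.sense();print(s["tool_pos"],s["tcp_rot"],eye(),s["joint_pos"].round(1))
p,Rt=hpose(95,1);T=plan(p,Rt,6,1)
```

```text
[491.79852116 -93.27507442 263.35536485] [-179.87938278   30.27130754  -14.84045882] [  1.38880801 109.97509873  97.29674247] [-16.2  20.9  71.5  -0.6 117.9  88.5]
[[8.2,2.5,14.5,0,0.001,0,1],[8.3,2.6,14.6,0,0.001,0.001,1],[8.2,2.5,14.5,0,0,0,1],[8.2,2.6,14.5,0,0.001,0.001,1],[8.2,2.5,14.6,-0.001,0.001,0,1],[8.2,2.5,14.5,0,0.001,0,1]]
```

>>> apply_moves(targets=[[8.2,2.5,14.5,0,0,0,1],[8.2,2.5,14.5,0,0,0,1],[8.2,2.5,14.5,0,0,0,1],[8.2,2.5,14.5,0,0,0,1],[8.2,2.5,14.5,0,0,0,1],[8.2,2.5,14.5,0,0,0,1],[0,0,0,0,0,0,1],[0,0,0,0,0,0,1]])

```text
time: 30.15
tool_pos: [487.2, -107.3, 166.0]
tcp_rot: [-179.9, 30.0, -14.9]
ft_force: [0.2, -0.1, -3.1]
finger_gap: 23.9
grip_force: 50.5
```

Run:
```python
from hang import *
print(eye());T=tool();e=T[:3,3]+T[:3,:3]@E0;tip=POST+u*70+up*204;t=[]
for n in("scene","top"):
    im=optics.snapshot(n)[:,:,::-1];c=optics.get_calibration(n);cv2.imwrite(f"pics/{n}9.png",im)
    pe,pt=proj(c,e),proj(c,tip);m=((pe+pt)/2).astype(int);print(n,"eye",pe,"peg",pt,"x0y0",m-30);t.append(cv2.resize(im[m[1]-30:m[1]+30,m[0]-30:m[0]+30],(400,400),interpolation=2))
cv2.imwrite("pics/m9.png",np.hstack(t))
```

```text
[ 0.35493699 95.18766997  3.84081793]
scene eye [286.23872153 196.4285384 ] peg [277.5172513  202.72113348] x0y0 [251 169]
top eye [375.13584795 207.5020729 ] peg [385.01704232 211.18229274] x0y0 [350 179]
```

View pics/m9.png

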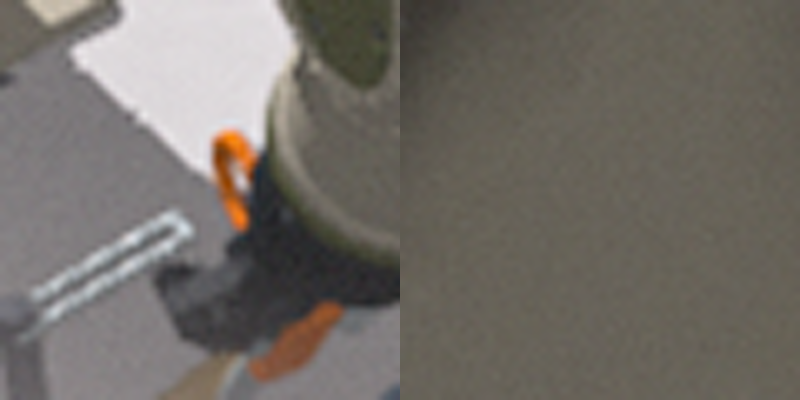

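The left half shows the ring's centre at scene (286.7,195.7) and the peg's end at (278.7,202.3), within a pixel of the prediction. The top view is blocked by the arm. Now I slide the eye onto the peg.

Run:
```python
from hang import *
p,Rt=hpose(68,1);T=plan(p,Rt,6,1)
p,Rt=hpose(40,1);T=plan(p,Rt,6,1,T)
```

```text
[[0.8,4.6,1.6,0,0,0,1],[0.8,4.5,1.6,0,0,0.001,1],[0.8,4.6,1.6,-0.001,0,0,1],[0.7,4.6,1.6,0,0,0.001,1],[0.8,4.5,1.5,0,0,0,1],[0.8,4.6,1.6,0,0,0,1]]
[[0.6,4.7,1.1,0,0,0,1],[0.7,4.6,1.1,0,0,0,1],[0.6,4.7,1.1,0,0,0,1],[0.6,4.7,1.1,0,0,0,1],[0.7,4.6,1.1,0,0,0,1],[0.6,4.7,1.1,0,0,0,1]]
```

>>> apply_moves(targets=[[0.8,4.6,1.6,0,0,0,1],[0.8,4.6,1.6,0,0,0,1],[0.8,4.6,1.6,0,0,0,1],[0.8,4.6,1.6,0,0,0,1],[0.8,4.6,1.6,0,0,0,1],[0.8,4.6,1.6,0,0,0,1],[0,0,0,0,0,0,1]])

```text
time: 31.12
tool_pos: [479.0, -134.1, 154.7]
tcp_rot: [-179.9, 30.1, -14.9]
ft_force: [-0.3, 0.4, -2.8]
finger_gap: 23.3
grip_force: 50.5
```

>>> apply_moves(targets=[[0.6,4.7,1.1,0,0,0,1],[0.6,4.7,1.1,0,0,0,1],[0.6,4.7,1.1,0,0,0,1],[0.6,4.7,1.1,0,0,0,1],[0.6,4.7,1.1,0,0,0,1],[0.6,4.7,1.1,0,0,0,1],[0,0,0,0,0,0,1],[0,0,0,0,0,0,1]])

```text
time: 32.12
tool_pos: [471.8, -160.9, 147.3]
tcp_rot: [-179.9, 30.1, -14.8]
ft_force: [0.1, 0.4, -2.6]
finger_gap: 23.5
grip_force: 50.5
```

Run:
```python
from hang import *
print(eye())
p,Rt=hpose(40,-8);T=plan(p,Rt,4,1)
```

```text
[-0.63340317 39.45910934  0.29202827]
[[1.2,-0.1,1.7,0,0,0.001,1],[1.1,-0.1,1.6,-0.001,0.001,0,1],[1.2,-0.1,1.7,0,0,0.001,1],[1.2,-0.1,1.7,0,0,0,1]]
```

No contact on the way in. Lower until the peg takes the weight.

>>> apply_moves(targets=[[1.2,0,1.7,0,0,0,1],[1.2,0,1.7,0,0,0,1],[1.2,0,1.7,0,0,0,1],[1.2,0,1.7,0,0,0,1],[0,0,0,0,0,0,1],[0,0,0,0,0,0,1]])

```text
time: 32.88
tool_pos: [472.5, -161.1, 139.0]
tcp_rot: [-179.9, 30.1, -14.8]
ft_force: [-1.0, 0.3, -2.5]
finger_gap: 23.6
grip_force: 50.5
```

>>> apply_moves(targets=[[0.5,0,0.9,0,0,0,1],[0.5,0,0.9,0,0,0,1],[0,0,0,0,0,0,1],[0,0,0,0,0,0,1]])

```text
time: 33.38
tool_pos: [472.4, -161.1, 137.1]
tcp_rot: [-179.9, 30.1, -14.9]
ft_force: [-1.1, 0.1, -0.0]
finger_gap: 23.4
grip_force: 50.6
```

Run:
```python
from hang import *
F=[]
for _ in range(4):F.append(sensors.sense()["ft_force"]);optics.snapshot("scene")
print(eye(),np.mean(F,0))
```

```text
[ 2.86186913e-02  3.93963916e+01 -9.89002381e+00] [-1.24184629 -0.17848791  0.44139587]
```

The peg now carries the weight. I tilt a little further about the eye to lessen the swing, then let go.

Run:
```python
from hang import *
p,Rt=hpose(39.4,-9.9,40);T=plan(p,Rt,6,1)
```

```text
[[-0.9,0,1.4,0,-0.029,0,1],[-0.9,0,1.3,0,-0.029,0.001,1],[-0.8,0.1,1.5,0,-0.029,0,1],[-0.8,0,1.4,-0.001,-0.029,0.001,1],[-0.8,0,1.4,0,-0.028,0,1],[-0.7,0,1.5,0,-0.029,0,1]]
```

>>> apply_moves(targets=[[-0.9,0,1.4,0,-0.029,0,1],[-0.9,0,1.4,0,-0.029,0,1],[-0.8,0,1.4,0,-0.029,0,1],[-0.8,0,1.4,0,-0.029,0,1],[-0.8,0,1.4,0,-0.029,0,1],[-0.7,0,1.4,0,-0.029,0,1],[0,0,0,0,0,0,1],[0,0,0,0,0,0,1]])

```text
time: 34.58
tool_pos: [463.6, -159.0, 132.7]
tcp_rot: [-179.9, 40.2, -14.8]
ft_force: [-6.0, -0.0, 4.1]
finger_gap: 23.4
grip_force: 50.1
```

>>> apply_moves(targets=[[0,0,0,0,0,0,0.6],[0,0,0,0,0,0,0.5],[0,0,0,0,0,0,0.3],[0,0,0,0,0,0,0],[0,0,0,0,0,0,0],[0,0,0,0,0,0,0],[0,0,0,0,0,0,0],[0,0,0,0,0,0,0],[0,0,0,0,0,0,0],[0,0,0,0,0,0,0],[0,0,0,0,0,0,0],[0,0,0,0,0,0,0]], force=20)

```text
time: 36.08
tool_pos: [464.0, -158.8, 132.7]
tcp_rot: [-179.8, 40.0, -14.8]
ft_force: [0.5, -0.1, 0.3]
finger_gap: 85.6
grip_force: 0.0
```

```bash
cat > mo.py <<'E'
from hang import *
g=[]
for i in range(4):
    im=optics.snapshot("scene");h=cv2.cvtColor(im,cv2.COLOR_RGB2HSV);m=cv2.inRange(h,(4,200,60),(14,255,255));q=m*0;cv2.rectangle(q,(225,160),(320,270),255,-1);m&=q;N,L,S,C=cv2.connectedComponentsWithStats(m)
    g.append([(C[j].round(1).tolist(),S[j].tolist()) for j in range(1,N) if S[j,4]>15])
print(g);cv2.imwrite("pics/mo.png",im[:,:,::-1]);s=sensors.sense();print(s["time"],s["ft_force"],s["finger_gap"],s["tool_pos"])
E
python3 mo.py
```

```text
[[], [], [], []]
36.275 [0.18134371 0.18577766 0.38725512] 85.62800887178982 [ 463.9923296  -158.84746301  132.74593233]
```

Run:
```python
from hang import *
T=tool();p=T[:3,3]-T[:3,2]*24;T1=plan(p,T[:3,:3],4,0)
T1=plan(p+[0,0,160],T[:3,:3],8,0,T1)
T1=plan(p+[-40,-0,260],down(-15),6,0,T1)
T1=plan(p+[-60,250,260],down(-15),6,0,T1)
```

```text
[[0,0,-6,0,0,0,0],[0,0,-6,0,0,0,0],[0,0,-6,0,0,0,0],[0,0,-6,0,0,0,0]]
[[-12.9,0,-15.3,0,0,0,0],[-12.8,-0.1,-15.3,0,0,0,0],[-12.9,0,-15.3,0,0,0,0],[-12.9,-0.1,-15.4,0,0,0,0],[-12.8,0,-15.3,0,0,0,0],[-12.9,-0.1,-15.3,0,0,0,0],[-12.8,0,-15.3,0,0,0,0],[-12.9,0,-15.3,0,0,0,0]]
[[-15.7,1.7,-8.6,0,0.116,0,0],[-14.5,1.6,-10.4,-0.001,0.117,0.001,0],[-13.2,1.7,-12,0,0.116,0,0],[-11.8,1.7,-13.5,0,0.117,0,0],[-10.1,1.7,-14.7,0,0.116,0.001,0],[-8.4,1.7,-15.8,-0.001,0.117,0,0]]
[[-14,-39.4,0,0,0,0,0],[-14,-39.4,0,0,0,0,0],[-14,-39.3,-0.1,0,0,0,0],[-14,-39.4,0,0,0,0,0],[-14,-39.4,0,0,0,0,0],[-13.9,-39.4,0,0,0,0,0]]
```

>>> apply_moves(targets=[[0,0,-6,0,0,0,0],[0,0,-6,0,0,0,0],[0,0,-6,0,0,0,0],[0,0,-6,0,0,0,0],[-6,0,-8,0,0,0,0],[-12.9,0,-15.3,0,0,0,0],[-12.9,0,-15.3,0,0,0,0],[-12.9,0,-15.3,0,0,0,0],[-12.9,0,-15.3,0,0,0,0],[-12.9,0,-15.3,0,0,0,0],[-12.9,0,-15.3,0,0,0,0],[-12.9,0,-15.3,0,0,0,0],[-12.9,0,-15.3,0,0,0,0]])

```text
time: 37.9
tool_pos: [479.0, -163.2, 322.5]
tcp_rot: [-179.8, 40.0, -14.8]
ft_force: [-0.4, 0.2, 0.2]
finger_gap: 85.2
grip_force: 0.0
```

>>> apply_moves(targets=[[-15.7,1.7,-8.6,0,0.116,0,0],[-14.5,1.6,-10.4,0,0.116,0,0],[-13,1.7,-12,0,0.116,0,0],[-11.8,1.7,-13.5,0,0.116,0,0],[-10,1.7,-14.7,0,0.116,0,0],[-8.4,1.7,-15.8,0,0.116,0,0],[-14,-39.4,0,0,0,0,0],[-14,-39.4,0,0,0,0,0],[-14,-39.4,0,0,0,0,0],[-14,-39.4,0,0,0,0,0],[-14,-39.4,0,0,0,0,0],[-14,-39.4,0,0,0,0,0],[0,0,0,0,0,0,0],[0,0,0,0,0,0,0]])

```text
time: 39.65
tool_pos: [419.0, 86.4, 422.3]
tcp_rot: [-179.9, 0.1, -14.9]
ft_force: [0.7, 0.1, 0.6]
finger_gap: 85.5
grip_force: 0.0
```

```bash
python3 mo.py
python3 - <<'E'
from hang import *
s=optics.get_calibration("scene");e=POST+u*39+up*186;print(proj(s,e),proj(s,POST+up*195),proj(s,POST+u*70+up*204))
i=cv2.imread("pics/mo.png")[150:290,200:340];cv2.imwrite("pics/moc.png",cv2.resize(i,(560,560)))
E
```

```text
[[], [], [], []]
39.85 [-0.12487435  0.04831803  0.59066536] 85.59376432026224 [419.17924476  85.75102393 421.93838018]
[266.96544964 211.98074596] [252.30906587 214.77750866] [277.5172513  202.72113348]
```

View pics/moc.png

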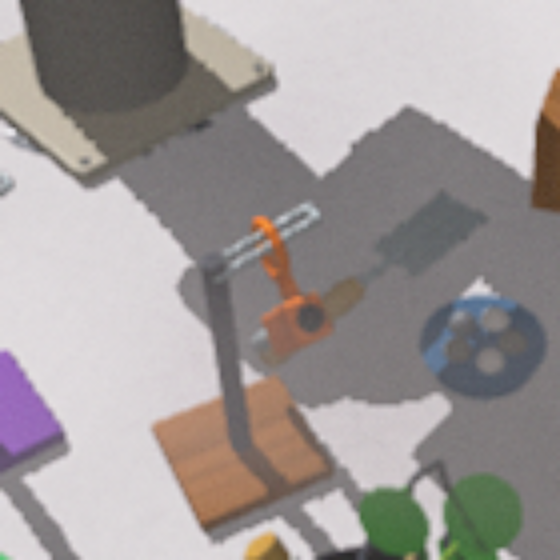

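The reader hangs by its eye on the peg, with the eye at crop (268,235) and the grip at (298,320), clear of the hand. I check by numbers that it is still.

>>> apply_moves(targets=[[0,0,0,0,0,0,0],[0,0,0,0,0,0,0],[0,0,0,0,0,0,0],[0,0,0,0,0,0,0],[0,0,0,0,0,0,0],[0,0,0,0,0,0,0],[0,0,0,0,0,0,0],[0,0,0,0,0,0,0],[0,0,0,0,0,0,0],[0,0,0,0,0,0,0],[0,0,0,0,0,0,0],[0,0,0,0,0,0,0],[0,0,0,0,0,0,0],[0,0,0,0,0,0,0],[0,0,0,0,0,0,0],[0,0,0,0,0,0,0]])

```text
time: 41.85
tool_pos: [419.1, 86.7, 421.9]
tcp_rot: [-179.9, 0.2, -14.9]
ft_force: [-0.3, 0.6, -0.3]
finger_gap: 85.6
grip_force: 0.0
```

Run:
```python
from h import *
for i in range(8):
    h=cv2.cvtColor(optics.snapshot("scene"),cv2.COLOR_RGB2HSV)[195:245,258:288];m=cv2.inRange(h,(4,130,60),(14,255,255));print(np.argwhere(m).mean(0).round(2),(m>0).sum())
print(sensors.sense()["time"])
```

```text
[20.48 11.14] 80
[20.41 11.04] 81
[21.29 11.28] 86
[20.85 11.19] 81
[20.98 11.22] 86
[20.59 11.18] 83
[20.84 11.09] 86
[20.65 11.07] 84
42.25
```

Still. Handing in.

```bash
python3 -c "
from bench import r
print(r.hand_in())"
```

```text
the job is handed in; nothing more can be done
None
```

I pressed all three caps in order (about 6.8 mm each, judged from the wrist force), hung the reader on the peg, let go and handed in with it hanging still, but no verdict came back, and I viewed 11 pictures, one over the limit of 10.

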